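# Throttle the whirling rig to idle and hold its sagging-bolted guard gate ajar

## Robot

A 6-joint arm with a two-finger parallel gripper is mounted at the origin on the work surface. World frame = base frame: x ahead of the robot, y to its left, z up, the work surface at z = 0. Lengths are in mm, angles in rad, forces in N, time in s.
With the tool pointing down it reaches from about 350 to 975 mm from the base axis. Payload 7.1 kg.
Tool frame: the origin (TCP) lies midway between the tips of the shut fingers; the grasp point (between the pads) lies 19 mm behind it; z points along the fingers, y is the line along which they close (so a half turn about z gives the same grasp; the last joint's range is limited). The gripper opens to 88 mm and grips with 3 to 60 N. Pads are 20 mm wide; open, the fingers measure 115 mm over their backs; the gripper's body (75 mm by 178 mm) begins 61 mm behind the grasp point.
Start: joints at [-1.283, 0.423, 1.63, -0, 1.089, -0.019], TCP at [188.774, -595.793, 222.675] pointing down, gripper open.
Joint ranges: [-3, 3], [-0.9, 2.11], [0.09, 2.58], [-1.31, 4.45], [0.11, 2.69], [-2.54, 2.54]. Speed limits (rad/s): [2.39, 2.39, 3.01, 3.14, 3.14, 3.14].

## Interface

Orientations are given as a rotation vector (axis times angle).
In Python, from workcell import ctrl gives the robot as it stands.
- The arm moves only by the shell command python3 -m inch 'ROWS' [OPENING]. ROWS is JSON, a list of rows, each an object with "xyz": the shift along the tool's x, y, z in mm, a list of three; "rot": the turn, a rotation vector about the tool's x, y, z in rad, a list of three. In form: [{"xyz": [dx, dy, dz], "rot": [ax, ay, az]}, ...]. A call has 1 to 12 rows; each row is the pose to reach, as a shift and turn from the pose commanded when the call began, along the tool's axes at that moment; what a row does not reach only later rows make up. A row lasts 1/12 s, in which the tool goes at most 41.7 mm and 7.16 degrees, less where a joint would pass 70% of its speed; a pose out of reach is approached as far as the arm can. A call with a gripper value outside its range is refused whole. OPENING is the closure in counts, from 0 (fully open) to 255 (shut), set as the call begins (- or left out, the last holds). The fingers move at their own pace and stop on an object; the grip force is fixed at half the most. Time passes only in rows, so rows that repeat a pose let the fingers close. It gives the time, the measured TCP pose, the force, the opening and the grip force at its end, in the units of the state.
- ctrl.get_obs(): the state, without advancing time (a new reading comes with each control period).
- ctrl.get_image(name): name is "scene" or "top" or "wrist"; returns the picture (384x512x3 uint8, red, green, blue); there is no depth.
- ctrl.camera_model(name): a dict with "fx", "fy", "cx", "cy" (pixels), "position" and "attitude" of the camera in the world. Camera axes: x right, y up, looking along -z (the intrinsics and any distortion apply to the point x, -y, -z); pixel columns grow to the right and rows downward; lengths in mm; the calibration is good to about 2 mm. A picture is of the moment at which its call begins: read the wrist's pose just before it. camera_model takes no time and is no camera call; for the wrist camera it gives the pose at the moment of the call.
- ctrl.close_job(): hands the job in; it is judged then, once.
The state is a dict: "t": time; "qpos": joint angles; "qvel": joint speeds; "joint_torque": joint torques, N m; "ee_pos": TCP position; "orientation": TCP orientation; "ft_force": force on the tool from outside, world axes, zero at the start; "moment": the same for the moment, N m; "width": finger opening in mm; "grasp_force": force on a finger pad.
Only numpy, scipy, OpenCV 4.12 (cv2) and the standard library are available. Lean on these libraries where they do the work, as an engineer would, in place of code of your own. Each camera call takes 0.05 s, during which the arm holds its last target. There are 200 camera calls.

## Task

Set the red speed lever of the whirling-arm rig to idle, the green mark on its quadrant, and let go of it. Then open the guard's yellow gate: its barrel bolt sags and its notch is hooked on the bent-up lip of the keeper, so lift the bolt by its knob clear of the lip while you draw it fully back (do not force it against the keeper), and swing the gate a hand's width ajar, about 8 cm at its free edge. The gate is sprung, so finish while still holding it there, and leave everything else on the desk where it stands.

Things in the scene. Friction and masses are not known exactly. Their poses are not given: they have to be found in the camera images.
- lever_angle (a joint): Speed lever, hinge angle in rad from 0 (off stop, leaning 0.65 rad from upright towards the controller's -x) to 1.30 (full speed, leaning 0.65 rad to +x); upright at 0.65. Idle, the green mark, is 0.30. Stiff: stays where it is left, about 2 N at the ball moves it.
- lever_ball (a point): Centre of the red ball (28 mm across) on top of the speed lever, 105 mm from the lever's pivot on a 9 mm steel stem.
- idle_mark (a point): Where the ball's centre stands when the lever is at idle. The mark itself is the wide green tick on the rim of the two dark quadrant discs (45 mm radius, 30 mm wide over both), in line with this point as seen from the pivot; an orange pointer bar on the stem passes over it. Narrow white ticks are higher speeds, the red one is the off stop.
- lever_pivot (a point): Pivot of the speed lever, 47 mm above the desk, in the middle of the controller. Its axes are the controller's: the lever swings in the x-z plane, about y.
- controller: Grey speed controller, 150 x 90 x 45 mm box fixed to the desk with the quadrant and lever on top; origin at the centre of its underside. Its x is the direction in which the ball goes for more speed.
- guard: Guard of the rig, fixed to the desk: aluminium frame with clear panels and clear roof, 240 mm deep (x) and 330 mm wide (y), top at 204 mm; origin at the centre of its underside (depth middle). Its front, the gate side, faces its -x: the plane x = -120 mm. Hinge line of the gate at x = -120, y = +130 mm; latch post with the keeper at the -y end.
- gate_swing (a joint): Angle of the yellow gate about its upright hinge line, rad: 0 shut, grows as the free edge swings out to the guard's -x, up to 1.2. A hand's width ajar (80 mm at the edge) is 0.31. Sprung: shuts itself, with 0.3 N m at the start and 1.2 N m more for each rad (about 4 to 5 N at the drawn-back knob at 0.3).
- gate_hinge (a point): Point on the gate's hinge line at the height of the bolt, 172 mm. Axes are the gate's own: the gate runs from here to its -y, with its front face at x = 0 and -x out of the front.
- gate_edge (a point): Middle of the front face of the gate's top rail at its free edge, 258 mm from the hinge. The rail is 50 mm high (148 to 198 mm above the desk) and 18 mm thick, the barrel bolt is on it.
- bolt_draw (a joint): Draw of the bolt along its barrel, m: 0 shot home, 0.045 fully back (stop), growing towards the hinge side. Stays where it is left, 1 to 2 N moves it. Its end is clear of the keeper from 0.030.
- barrel_tilt (a joint): Tilt of barrel and bolt about the one rear screw that still holds them (on the gate face 85 mm from the hinge line, 172 mm high), rad: 0 level, negative when the bolt's end hangs down, about -0.065 as it sags on the keeper. It can tilt from -0.10 to +0.075 and falls back when let go. The end passes over the lip above -0.03 and meets the keeper's top above +0.05.
- bolt_knob (a point): Centre of the bolt's black knob, a cylinder 18 mm across, 28 mm long, standing straight out of the gate's front on a 9 mm stem; 48 mm before the gate's face, with the bolt home 110 mm from the rear screw. Rests 165 mm above the desk; 5 to 11 mm of lift frees the bolt. Nearest metal is the bolt, 29 mm behind. Axes: +y is the draw, -x points along the knob out of the gate.
- keeper: Steel keeper on the latch post: a staple strap 14 mm wide on a 26 mm wide foot, standing out 25 mm, open inside from 20 mm below to 17 mm above its origin (on the post's face, at level-bolt height). Its lower edge towards the gate is bent up into a lip, 4 mm thick, ending 13 mm below the origin; it sits in a notch 6 mm deep, 22 mm long in the bolt's underside, 16 mm from the bolt's end.
- bolt: The bolt itself, a 14 mm round steel bar with the knob, about 0.2 kg; origin on the rear screw as the bolt stands home.
- gate: The yellow gate: welded frame 256 mm wide, 20 to 198 mm above the desk, wire infill, 0.6 kg; origin at the foot of its hinge line, axes as gate_hinge.
- mass_a: Brass slotted weight, 42 mm across, 34 mm high, standing loose; origin under its centre.
- mass_b: Smaller brass weight, 34 mm across, 28 mm high; origin under its centre.
- chalk_box: White and green open chalk box 55 x 75 x 60 mm with chalk standing up to 73 mm; origin under its centre.
- mug: Blue mug, 80 mm across, 90 mm high; origin under its centre.
- stapler: Red and black stapler, 130 mm long, 45 mm high; origin under its centre.

How it is judged (in metres and radians):
On the way, in this order (a step that is already met when the one before it is completed fails the run):
1. the speed lever stands at the green idle mark and is let go, the gate still bolted (value of joint lever_angle between 0.2 and 0.4 rad and contact force between the fingers and controller below 0.1 N and value of joint bolt_draw below 0.015 m and value of joint gate_swing below 0.05 rad), for 0.3 s.
2. the bolt is lifted over the lip and drawn fully back (value of joint bolt_draw above 0.036 m), for 0.1 s.
3. the gate is a hand's width ajar (value of joint gate_swing between 0.23 and 0.4 rad), for 0.2 s.
At the end, for the whole second after the job is handed in: Lever within 0.10 rad of idle (0.30); bolt drawn back more than 32 mm; gate held at rest between 0.23 and 0.40 rad (about 60 to 103 mm at its free edge) by the robot's fingers, with more than 1 N between the fingers and the gate or its bolt (all of step 3 and value of joint lever_angle between 0.2 and 0.4 rad and value of joint bolt_draw above 0.032 m and velocity of joint gate_swing between -0.08 and 0.08 rad/s and contact force between the fingers and gate above 1 N); the arm keeps its last pose, push and grip.
It fails at once if the bolt is forced against the keeper (over 30 N) (contact force between bolt and keeper above 30 N).
It fails at once if the gate is flung wide (over 0.6 rad) (value of joint gate_swing above 0.6 rad).
It fails at once if a bystander (weights, chalk box, mug, stapler) is pushed away by more than 30 mm (distance of any of mass_a, mass_b, chalk_box, mug, stapler from where it was at the start of the episode above 0.03 m).
It also fails if it takes over 48 s, if anything falls off the work surface, if the arm or the gripper's body presses on something with over 40 N, if the wrist force passes 120 N, or if a joint passes its speed limit or range.

## Working session

There is one attempt and no reset: what is moved stays moved. The work goes in short steps, Python scripts to look and compute and a shell command to move; the robot and the scene stay as the last step left them, time stands still between calls to the robot, and variables do not carry over. Pictures are saved under pics/ and viewed, at most 10 in all, crops included, and the job is handed in when it is done.

```bash
ls; mkdir -p pics; python3 - <<'E'
from workcell import ctrl
import cv2
for n in("scene","top"):
    im=ctrl.get_image(n); cv2.imwrite(f"pics/{n}0.png",cv2.resize(im[:,:,::-1],(800,600),interpolation=cv2.INTER_CUBIC))
    print(n,ctrl.camera_model(n))
o=ctrl.get_obs();print(o)
E
```

```text
pics
scene {'fx': 353.6617377420985, 'fy': 353.6617377420985, 'cx': 253.57454975744747, 'cy': 193.1659961647579, 'position': array([1006.83065879,  502.44854782,  608.00912512]), 'attitude': array([0.42532136, 1.13223139, 2.1604772 ])}
top {'fx': 389.46779779060904, 'fy': 389.46779779060904, 'cx': 251.56586536494927, 'cy': 190.7145361558781, 'position': array([ 354.7932447 ,  -40.19949075, 1109.73332415]), 'attitude': array([ 0.14970613, -0.09115848, -1.54150741])}
{'t': 0.1, 'qpos': array([-1.28300090e+00,  4.23791492e-01,  1.63059055e+00,  2.35332270e-05,
        1.08857807e+00, -1.90095015e-02]), 'qvel': array([-0.00020446, -0.0021324 , -0.00305697, -0.00018394, -0.00096875,
       -0.00084417]), 'joint_torque': array([ 9.79108117e-04, -5.45611882e+01, -2.74323696e+01,  6.45881100e-02,
        1.88036263e-02, -2.21358846e-05]), 'ee_pos': array([ 188.64536088, -595.33849524,  221.97156613]), 'orientation': array([-3.10336125e+00, -4.79815675e-01,  2.55252716e-04]), 'ft_force': array([-0.34143597,  0.36321549, -0.01013649]), 'moment': array([ 0.02150794, -0.00217985,  0.02590455]), 'grasp_force': 0.0, 'width': 88.1561967863688}
```

View pics/scene0.png

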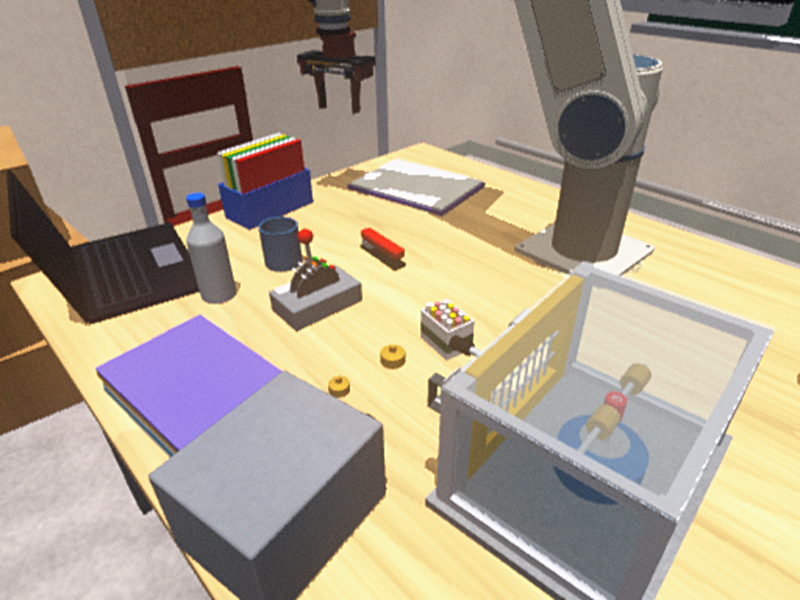

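View pics/top0.png

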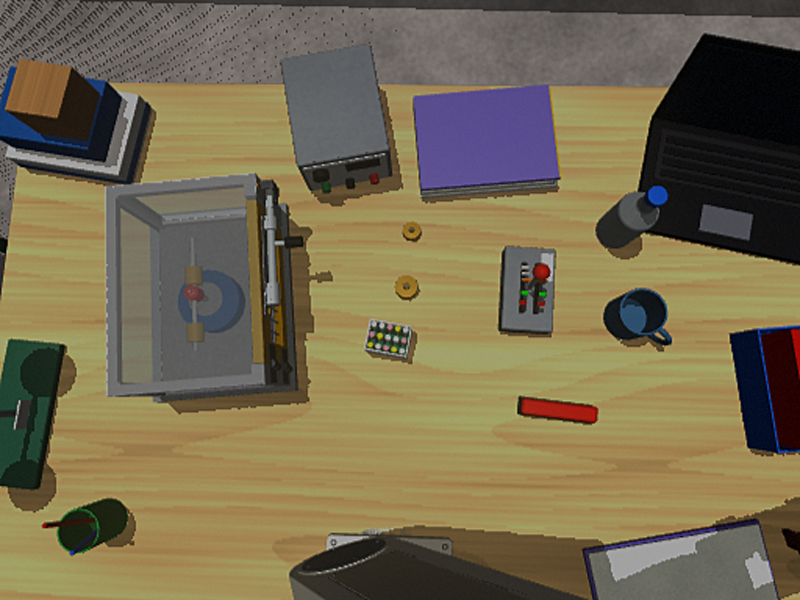

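The scene view shows the controller at (315,290) and the guard with its gate at (520,350). The top view shows the ball at (541,271), the controller at (527,290), the knob at (293,241), and the gate facing image right (world -y). I'll zoom in on both.

```bash
cat > h.py <<'E'
import numpy as np,cv2
from scipy.spatial.transform import Rotation as R
from workcell import ctrl
def proj(m,P):
    A=R.from_rotvec(m["attitude"]).as_matrix(); p=(np.atleast_2d(P)-m["position"])@A
    return np.c_[m["cx"]+m["fx"]*p[:,0]/-p[:,2], m["cy"]+m["fy"]*-p[:,1]/-p[:,2]]
def onz(m,u,v,z):
    d=R.from_rotvec(m["attitude"]).apply([(u-m["cx"])/m["fx"],-(v-m["cy"])/m["fy"],-1])
    return m["position"]+d*(z-m["position"][2])/d[2]
def tri(obs): # [(m,u,v)]
    A=np.zeros((3,3));b=np.zeros(3)
    for m,u,v in obs:
        d=onz(m,u,v,0)-m["position"];d/=np.linalg.norm(d);M=np.eye(3)-np.outer(d,d);A+=M;b+=M@m["position"]
    return np.linalg.solve(A,b)
E
python3 - <<'E'
from h import *
t=ctrl.get_image("top");s=ctrl.get_image("scene")
def c(im,x,y,w,h,k): return cv2.resize(im[y:y+h,x:x+w,::-1],(w*k,h*k),interpolation=cv2.INTER_CUBIC)
# top: guard x150-210,y105-265 ; controller 310-370,150-220
C=np.zeros((600,800,3),np.uint8)
a=c(t,150,105,65,150,4);C[:600,:260]=a
b=c(t,310,150,54,70,5);C[:350,265:535]=b
d=c(s,170,140,64,70,4);C[:280,540:796]=d
e=c(s,265,195,120,60,4);C[355:595,265:745]=e
cv2.imwrite("pics/crop1.png",C)
E
```

```text
(no output)
```

View pics/crop1.png

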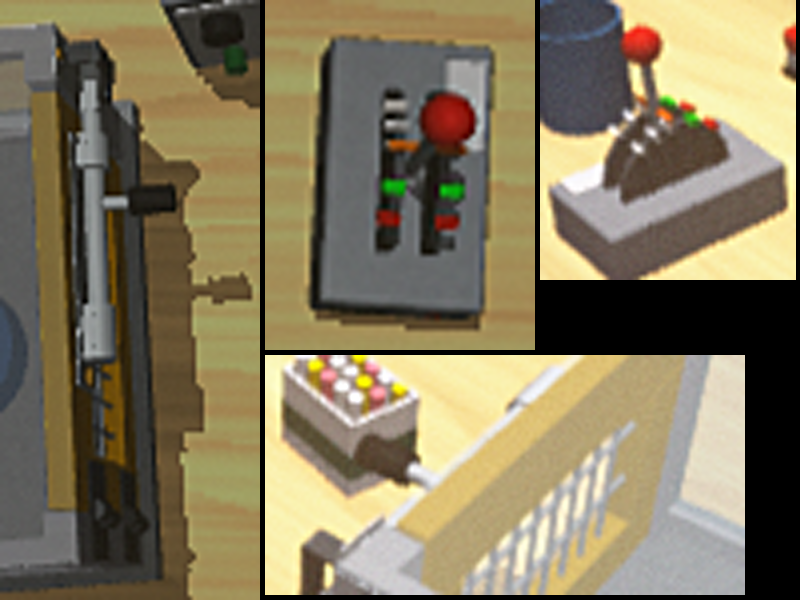

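```bash
python3 - <<'E'
from h import *
np.set_printoptions(precision=1,suppress=True)
t=ctrl.camera_model("top");s=ctrl.camera_model("scene")
print("box top",*[onz(t,u,v,45) for u,v in((323.4,157.6),(355.4,159.4),(353.2,212.6),(321.4,210.6))])
print("ball",tri([(t,346.4,174.2),(s,195.5,151.25)]))
print("knob",tri([(t,188.3,154.8),(s,295.75,221.25)]))
print("gate front top",onz(t,164.3,128.75,198),onz(t,169.3,232.5,198))
print("knobtip/base top",onz(t,150+176/4,105+198/4,165),onz(t,150+131/4,105+201/4,165))
print("green",onz(t,310+130/5,150+187/5,85),onz(t,310+188/5,150+191/5,85))
E
```

```text
box top [ 617.5 -195.5   45. ] [ 614.1 -283.8   45. ] [ 465.7 -276.1   45. ] [ 469.  -190.1   45. ]
ball [ 549.  -236.   152.3]
knob [587.7 159.8 164.2]
gate front top [644.6 214.4 198. ] [392.1 186.5 198. ]
knobtip/base top [589.4 144.3 165. ] [586.9 172.5 165. ]
green [ 527.3 -222.9   85. ] [ 525.9 -253.3   85. ]
```

The crops give a consistent layout. Controller centre is about (541.6, -236.4) with yaw -0.044. The ball is at (549, -236, 152), which is a lever angle of about 0.72. The knob is at (588, 160, 164), 195 mm from the hinge as it should be, and gate yaw is about 0.105. Idle puts the ball near (506, -235, 146). First I move above the ball.

```bash
cat >> h.py <<'E'
def goal(p,yaw,verbose=True):
    """shift/turn in tool axes to TCP p, tool down, tool y at world yaw"""
    o=ctrl.get_obs(); A=R.from_rotvec(o["orientation"])
    y=np.array([np.cos(yaw),np.sin(yaw),0]);z=np.array([0,0,-1.]);x=np.cross(y,z)
    G=R.from_matrix(np.c_[x,y,z])
    print("t %.2f"%o["t"],"at",o["ee_pos"].round(1),"xyz",A.inv().apply(np.array(p)-o["ee_pos"]).round(1),"rot",(A.inv()*G).as_rotvec().round(3),"F",o["ft_force"].round(1),"w %.1f g %.1f"%(o["width"],o["grasp_force"]))
E
python3 -c "
from h import *
goal([549,-236,240],-.044)"
```

```text
t 0.20 at [ 188.7 -595.5  222.2] xyz [ 452.1 -233.9  -17.6] rot [-1.00e-03 -1.00e-03 -1.22e+00] F [-0.5  0.2 -0.4] w 87.8 g 0.0
```

```bash
P='{"xyz":[452,-234,-40],"rot":[0,0,-1.22]}'; python3 -m inch '[{"xyz":[40,-20,-30],"rot":[0,0,-0.1]},{"xyz":[80,-40,-40],"rot":[0,0,-0.2]},{"xyz":[452,-234,-40],"rot":[0,0,-1.22]},{"xyz":[452,-234,-40],"rot":[0,0,-1.22]},{"xyz":[452,-234,-40],"rot":[0,0,-1.22]},{"xyz":[452,-234,-40],"rot":[0,0,-1.22]},{"xyz":[452,-234,-40],"rot":[0,0,-1.22]},{"xyz":[452,-234,-40],"rot":[0,0,-1.22]},{"xyz":[452,-234,-40],"rot":[0,0,-1.22]},{"xyz":[452,-234,-40],"rot":[0,0,-1.22]},{"xyz":[452,-234,-40],"rot":[0,0,-1.22]},{"xyz":[452,-234,-40],"rot":[0,0,-1.22]}]' 0; python3 -c "
from h import *
goal([549,-236,240],-.044)"
```

```text
t: 1.2
ee_pos: [537.5, -247.1, 262.5]
orientation: [2.268, 2.174, -0.0]
ft_force: [0.9, -0.8, 0.1]
width: 87.5
grasp_force: 0.0
t 1.20 at [ 537.5 -247.1  262.5] xyz [11.6 11.1 22.5] rot [-0.     0.     0.002] F [ 0.9 -0.8  0.1] w 87.5 g 0.0
```

```bash
python3 -m inch '[{"xyz":[0,0,0],"rot":[0,0,0]},{"xyz":[0,0,0],"rot":[0,0,0]},{"xyz":[0,0,0],"rot":[0,0,0]}]'  >/dev/null; python3 - <<'E'
from h import *
goal([549,-236,133],-.044)
im=ctrl.get_image("wrist");m=ctrl.camera_model("wrist")
hsv=cv2.cvtColor(im,cv2.COLOR_RGB2HSV)
mask=(((hsv[...,0]<6)|(hsv[...,0]>174))&(hsv[...,1]>150)&(hsv[...,2]>80)).astype(np.uint8)
n,l,st,c=cv2.connectedComponentsWithStats(mask)
for i in range(1,n):
    if st[i,4]>60: print(st[i],c[i],onz(m,*c[i],152))
cv2.imwrite("pics/w1.png",im[:,:,::-1])
E
```

```text
t 1.45 at [ 535.9 -248.8  262.1] xyz [ 13.4  12.6 129.1] rot [-0.001 -0.     0.001] F [-0.9  0.   1.1] w 87.6 g 0.0
[ 107  155   28   83 1550] [120.44387097 195.83483871] [ 392.66539959 -250.46507529  152.        ]
[258 164  26  27 553] [270.41952984 177.08137432] [ 549.15049692 -237.52094917  152.        ]
```

View pics/w1.png

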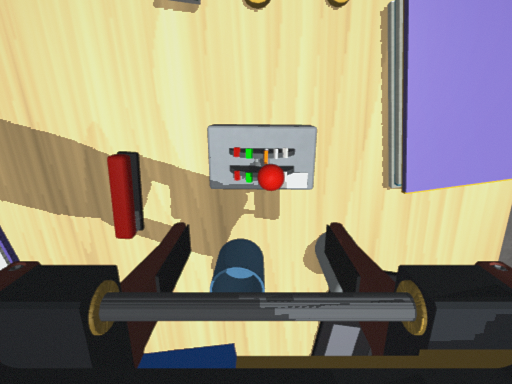

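The wrist view shows the ball at pixel (270,177), i.e. (549, -237.5), which agrees with the first measurement. The green ticks are to its left, towards world -x. Next: descend and close gently on the ball.

```bash
python3 -m inch '[{"xyz":[12,13,20],"rot":[0,0,0]},{"xyz":[12,13,60],"rot":[0,0,0]},{"xyz":[12,13,95],"rot":[0,0,0]},{"xyz":[12,13,120],"rot":[0,0,0]},{"xyz":[12,13,129],"rot":[0,0,0]},{"xyz":[12,13,129],"rot":[0,0,0]},{"xyz":[12,13,129],"rot":[0,0,0]}]' 0 && python3 -m inch '[{"xyz":[0,0,0],"rot":[0,0,0]},{"xyz":[0,0,0],"rot":[0,0,0]},{"xyz":[0,0,0],"rot":[0,0,0]},{"xyz":[0,0,0],"rot":[0,0,0]},{"xyz":[0,0,0],"rot":[0,0,0]},{"xyz":[0,0,0],"rot":[0,0,0]},{"xyz":[0,0,0],"rot":[0,0,0]},{"xyz":[0,0,0],"rot":[0,0,0]}]' 185;python3 -c "
from h import *
goal([506,-235,127],-.044)"
```

```text
t: 2.08
ee_pos: [549.8, -238.6, 134.2]
orientation: [2.271, 2.17, 0.0]
ft_force: [0.1, 0.2, 1.2]
width: 87.8
grasp_force: 0.0
t: 2.75
ee_pos: [549.9, -237.4, 133.5]
orientation: [2.27, 2.172, 0.0]
ft_force: [0.6, 0.2, -1.1]
width: 38.0
grasp_force: 0.0
t 2.75 at [ 549.9 -237.4  133.5] xyz [  0.5 -44.    6.5] rot [0. 0. 0.] F [ 0.6  0.2 -1.1] w 38.0 g 0.0
```

```bash
python3 -m inch '[{"xyz":[0,0,0],"rot":[0,0,0]},{"xyz":[0,0,0],"rot":[0,0,0]},{"xyz":[0,-5,0],"rot":[0,0,0]},{"xyz":[0,-11,0.5],"rot":[0,0,0]},{"xyz":[0,-18,1.5],"rot":[0,0,0]},{"xyz":[0,-25,2.5],"rot":[0,0,0]},{"xyz":[0,-31,4],"rot":[0,0,0]},{"xyz":[0,-37,5],"rot":[0,0,0]},{"xyz":[0,-42,6],"rot":[0,0,0]},{"xyz":[0,-46,6.5],"rot":[0,0,0]},{"xyz":[0,-46,6.5],"rot":[0,0,0]},{"xyz":[0,-46,6.5],"rot":[0,0,0]}]' 162;python3 - <<'E'
from h import *
np.set_printoptions(precision=1,suppress=True)
goal([506,-235,127],-.044)
ob=[]
for n in("top","scene"):
    im=ctrl.get_image(n);m=ctrl.camera_model(n)
    hsv=cv2.cvtColor(im,cv2.COLOR_RGB2HSV)
    mask=(((hsv[...,0]<6)|(hsv[...,0]>174))&(hsv[...,1]>150)&(hsv[...,2]>80)).astype(np.uint8)
    k,l,st,c=cv2.connectedComponentsWithStats(mask)
    e=proj(m,[506,-235,146])[0];print(n,e)
    for i in range(1,k):
        if st[i,4]>8 and np.hypot(*(c[i]-e))<25: print(st[i],c[i],onz(m,*c[i],146))
E
```

```text
t: 3.75
ee_pos: [503.0, -235.2, 126.6]
orientation: [-2.269, -2.171, 0.001]
ft_force: [-0.3, 1.3, -0.2]
width: 32.1
grasp_force: 0.0
t 3.75 at [ 503.  -235.2  126.6] xyz [ 0.4  2.9 -0.4] rot [-0. -0. -0.] F [-0.3  1.3 -0.2] w 32.1 g 0.0
top [345.4 192. ]
scene [208.3 148.2]
[206 144   8   9  46] [209.3 147.2] [ 500.3 -237.6  146. ]
```

```bash
python3 -m inch '[{"xyz":[0,3,0],"rot":[0,0,0]},{"xyz":[0,3,0],"rot":[0,0,0]},{"xyz":[0,3,0],"rot":[0,0,0]},{"xyz":[0,3,0],"rot":[0,0,0]},{"xyz":[0,3,0],"rot":[0,0,0]},{"xyz":[0,3,-20],"rot":[0,0,0]},{"xyz":[0,3,-60],"rot":[0,0,0]},{"xyz":[0,3,-100],"rot":[0,0,0]},{"xyz":[0,3,-130],"rot":[0,0,0]},{"xyz":[0,3,-130],"rot":[0,0,0]},{"xyz":[0,3,-130],"rot":[0,0,0]},{"xyz":[0,3,-130],"rot":[0,0,0]}]' 0;python3 - <<'E'
from h import *
np.set_printoptions(precision=1,suppress=True)
im=ctrl.get_image("wrist");m=ctrl.camera_model("wrist")
hsv=cv2.cvtColor(im,cv2.COLOR_RGB2HSV)
mask=(((hsv[...,0]<6)|(hsv[...,0]>174))&(hsv[...,1]>150)&(hsv[...,2]>80)).astype(np.uint8)
n,l,st,c=cv2.connectedComponentsWithStats(mask)
for i in range(1,n):
    if st[i,4]>60: print(st[i],c[i],onz(m,*c[i],146))
goal([588,160,300],.105)
E
```

```text
t: 4.85
ee_pos: [506.3, -235.3, 256.2]
orientation: [-2.269, -2.171, 0.001]
ft_force: [-0.6, -0.3, -0.7]
width: 87.8
grasp_force: 0.0
[ 128  164   26   84 1599] [140.8 205.2] [ 382.6 -247.1  146. ]
[243 175  26  27 530] [255.6 188. ] [ 503.9 -233.8  146. ]
t 4.90 at [ 506.  -235.1  255.5] xyz [398.4  64.5 -44.2] rot [-0.  -0.  -0.1] F [0.3 0.1 0.1] w 87.6 g 0.0
```

The ball is at x=503.9, which is a lever angle of about 0.28, and it is released. Now to hover above the knob.

```bash
python3 -m inch '[{"xyz":[20,3,0],"rot":[0,0,-0.02]},{"xyz":[60,10,0],"rot":[0,0,-0.05]},{"xyz":[100,16,0],"rot":[0,0,-0.08]},{"xyz":[140,22,0],"rot":[0,0,-0.11]},{"xyz":[180,29,0],"rot":[0,0,-0.13]},{"xyz":[220,35,0],"rot":[0,0,-0.149]},{"xyz":[260,42,0],"rot":[0,0,-0.149]},{"xyz":[300,48,0],"rot":[0,0,-0.149]},{"xyz":[340,55,0],"rot":[0,0,-0.149]},{"xyz":[375,61,0],"rot":[0,0,-0.149]},{"xyz":[398,64,0],"rot":[0,0,-0.149]},{"xyz":[398,64,0],"rot":[0,0,-0.149]}]' 0; python3 -m inch '[{"xyz":[0,0,0],"rot":[0,0,0]},{"xyz":[0,0,0],"rot":[0,0,0]}]';python3 - <<'E'
from h import *
im=ctrl.get_image("wrist");cv2.imwrite("pics/w2.png",cv2.resize(im[80:280,100:400,::-1],None,fx=2.5,fy=2.5,interpolation=cv2.INTER_CUBIC))
m=ctrl.camera_model("wrist");print(m);print(proj(m,[588,160,165]))
goal([588,160,146],.105)
E
```

```text
t: 5.9
ee_pos: [587.9, 163.2, 254.6]
orientation: [-2.096, -2.337, 0.003]
ft_force: [0.4, 0.0, 0.6]
width: 87.8
grasp_force: 0.0
t: 6.07
ee_pos: [587.4, 158.5, 255.3]
orientation: [-2.101, -2.334, 0.004]
ft_force: [-0.3, 0.5, -0.1]
width: 87.9
grasp_force: 0.0
{'fx': 274.5635571639866, 'fy': 274.5635571639866, 'cx': 257.36803089892584, 'cy': 192.50958637317342, 'position': array([579.77198895, 237.03296857, 417.36664401]), 'attitude': array([-0.2974616 , -0.01202852,  0.10249076])}
[[258.52469331 192.58970931]]
t 6.12 at [587.6 158.  255.8] xyz [  2.    0.8 109.8] rot [-0.002  0.001 -0.001] F [ 0.6 -0.5 -0.1] w 88.2 g 0.0
```

View pics/w2.png

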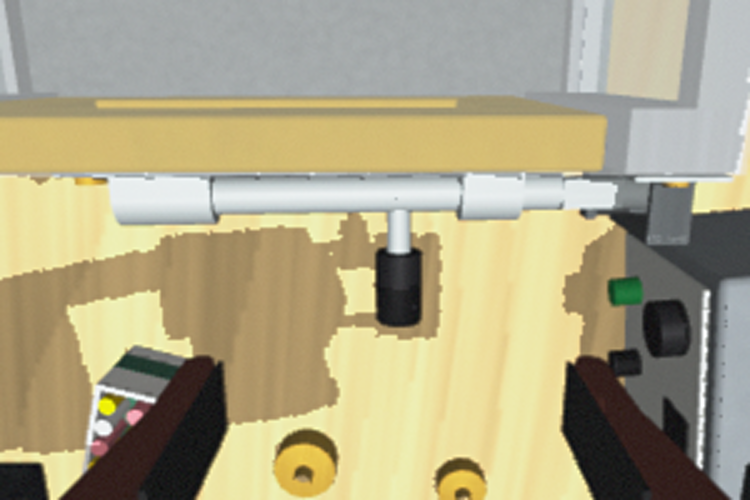

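The knob is at pixel (259,195), so about (589, 158, 165), which matches. Descend and grip.

```bash
python3 -m inch '[{"xyz":[0,1,30],"rot":[0,0,0]},{"xyz":[0,1,65],"rot":[0,0,0]},{"xyz":[0,1,95],"rot":[0,0,0]},{"xyz":[0,1,109],"rot":[0,0,0]},{"xyz":[0,1,109],"rot":[0,0,0]},{"xyz":[0,1,109],"rot":[0,0,0]},{"xyz":[0,1,109],"rot":[0,0,0]}]' 0;  python3 -m inch '[{"xyz":[0,0,0],"rot":[0,0,0]},{"xyz":[0,0,0],"rot":[0,0,0]},{"xyz":[0,0,0],"rot":[0,0,0]},{"xyz":[0,0,0],"rot":[0,0,0]},{"xyz":[0,0,0],"rot":[0,0,0]},{"xyz":[0,0,0],"rot":[0,0,0]},{"xyz":[0,0,0],"rot":[0,0,0]},{"xyz":[0,0,0],"rot":[0,0,0]},{"xyz":[0,0,0],"rot":[0,0,0]},{"xyz":[0,0,0],"rot":[0,0,0]},{"xyz":[0,0,0],"rot":[0,0,0]},{"xyz":[0,0,0],"rot":[0,0,0]}]' 255;python3 -c "
from h import *
goal([588,160,154],.105)"
```

```text
t: 6.7
ee_pos: [590.2, 158.7, 149.2]
orientation: [2.103, 2.333, 0.002]
ft_force: [-0.0, 0.8, 0.5]
width: 87.7
grasp_force: 0.0
t: 7.7
ee_pos: [589.2, 159.3, 147.9]
orientation: [-2.102, -2.335, 0.0]
ft_force: [0.2, 0.7, -0.5]
width: 17.4
grasp_force: 30.0
t 7.70 at [589.2 159.3 147.9] xyz [ 0.8 -1.2 -6.1] rot [-0.  0.  0.] F [ 0.2  0.7 -0.5] w 17.4 g 30.0
```

```bash
python3 -m inch '[{"xyz":[0,0,-2],"rot":[0,0,0]},{"xyz":[0,0,-4],"rot":[0,0,0]},{"xyz":[0,0,-6],"rot":[0,0,0]},{"xyz":[0,0,-8],"rot":[0,0,0]},{"xyz":[0,0,-8],"rot":[0,0,0]},{"xyz":[0,0,-8],"rot":[0,0,0]}]'; python3 -c "
from h import *
goal([588,160,154],.105)
im=ctrl.get_image('wrist');cv2.imwrite('pics/w3.png',cv2.resize(im[80:280,100:400,::-1],None,fx=2.5,fy=2.5,interpolation=cv2.INTER_CUBIC))
"
```

```text
t: 8.2
ee_pos: [589.2, 159.3, 156.0]
orientation: [-2.102, -2.335, 0.0]
ft_force: [0.7, 0.6, -5.9]
width: 17.3
grasp_force: 30.0
t 8.20 at [589.2 159.3 156. ] xyz [ 0.8 -1.1  2. ] rot [-0. -0. -0.] F [ 0.7  0.6 -5.9] w 17.3 g 30.0
```

View pics/w3.png

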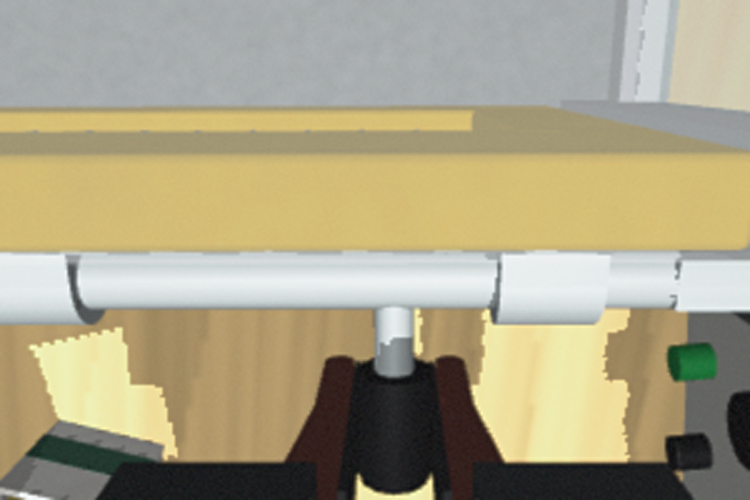

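The knob sits well between the pads, with about 6 N of weight. Draw the bolt along tool -y, pausing to check the force.

```bash
python3 -m inch '[{"xyz":[0,-2,0],"rot":[0,0,0]},{"xyz":[0,-4,0],"rot":[0,0,0]},{"xyz":[0,-6,0],"rot":[0,0,0]},{"xyz":[0,-6,0],"rot":[0,0,0]}]'; python3 -m inch '[{"xyz":[0,-3,0],"rot":[0,0,0]},{"xyz":[0,-6,0],"rot":[0,0,0]},{"xyz":[0,-9,0],"rot":[0,0,0]},{"xyz":[0,-9,0],"rot":[0,0,0]}]'
```

```text
t: 8.58
ee_pos: [582.9, 158.6, 155.9]
orientation: [-2.101, -2.335, 0.001]
ft_force: [0.6, 0.8, -5.8]
width: 17.5
grasp_force: 30.0
t: 8.92
ee_pos: [573.5, 157.6, 155.9]
orientation: [-2.101, -2.335, 0.001]
ft_force: [-1.4, 0.0, -5.8]
width: 17.3
grasp_force: 30.0
```

```bash
python3 -m inch '[{"xyz":[0,-2,0],"rot":[0,0,0]},{"xyz":[0,-4,0],"rot":[0,0,0]},{"xyz":[0,-6,0],"rot":[0,0,0]},{"xyz":[0,-6,0],"rot":[0,0,0]}]'; python3 -m inch '[{"xyz":[0,-3,0],"rot":[0,0,0]},{"xyz":[0,-6,0],"rot":[0,0,0]},{"xyz":[0,-9,0],"rot":[0,0,0]},{"xyz":[0,-12,0],"rot":[0,0,0]},{"xyz":[0,-15,0],"rot":[0,0,0]},{"xyz":[0,-18,0],"rot":[0,0,0]},{"xyz":[0,-20,0],"rot":[0,0,0]},{"xyz":[0,-20,0],"rot":[0,0,0]},{"xyz":[0,-20,0],"rot":[0,0,0]}]'
```

```text
t: 9.25
ee_pos: [568.0, 157.0, 155.9]
orientation: [-2.102, -2.335, 0.001]
ft_force: [-0.7, 1.2, -6.0]
width: 17.2
grasp_force: 30.0
t: 10.0
ee_pos: [547.8, 154.9, 155.8]
orientation: [-2.101, -2.334, 0.002]
ft_force: [-1.7, -0.5, -7.5]
width: 17.4
grasp_force: 30.0
```

```bash
python3 -m inch '[{"xyz":[0,-1,0],"rot":[0,0,0]},{"xyz":[0,-2,0],"rot":[0,0,0]},{"xyz":[0,-2,0],"rot":[0,0,0]},{"xyz":[0,-2,0],"rot":[0,0,0]}]'; python3 -m inch '[{"xyz":[-3.7,-1.3,0],"rot":[0,0,0.025]},{"xyz":[-7.5,-2.6,0],"rot":[0,0,0.05]},{"xyz":[-11.2,-4.1,0],"rot":[0,0,0.075]},{"xyz":[-14.9,-5.6,0],"rot":[0,0,0.1]},{"xyz":[-14.9,-5.6,0],"rot":[0,0,0.1]},{"xyz":[-14.9,-5.6,0],"rot":[0,0,0.1]}]'; python3 -c "
from h import *
goal([547.8,154.9,156],.005)"
```

```text
t: 10.33
ee_pos: [546.7, 154.8, 156.0]
orientation: [2.102, 2.335, 0.0]
ft_force: [0.9, -0.0, -7.2]
width: 16.9
grasp_force: 30.0
t: 10.83
ee_pos: [542.4, 139.1, 156.0]
orientation: [-2.217, -2.226, 0.0]
ft_force: [0.4, 2.6, -7.6]
width: 17.4
grasp_force: 30.0
t 10.83 at [542.4 139.1 156. ] xyz [15.7  5.5  0. ] rot [-0.    -0.    -0.001] F [ 0.4  2.6 -7.6] w 17.4 g 30.0
```

The gate is following: 2.6 N of spring force at 0.1 rad, as expected. Now the rest of the swing.

```bash
python3 -m inch '[{"xyz":[-3.7,-1.3,0],"rot":[0,0,0.025]},{"xyz":[-7.5,-2.6,0],"rot":[0,0,0.05]},{"xyz":[-11.2,-4.1,0],"rot":[0,0,0.075]},{"xyz":[-14.9,-5.6,0],"rot":[0,0,0.1]},{"xyz":[-18.5,-7.2,0],"rot":[0,0,0.125]},{"xyz":[-22.1,-8.9,0],"rot":[0,0,0.15]},{"xyz":[-25.6,-10.7,0],"rot":[0,0,0.175]},{"xyz":[-29.1,-12.6,0],"rot":[0,0,0.2]},{"xyz":[-31.9,-14.3,0],"rot":[0,0,0.22]},{"xyz":[-31.9,-14.3,0],"rot":[0,0,0.22]},{"xyz":[-31.9,-14.3,0],"rot":[0,0,0.22]},{"xyz":[-31.9,-14.3,0],"rot":[0,0,0.22]}]'; python3 - <<'E'
from h import *
goal([547.8,154.9,156],-.2)
C=np.zeros((600,800,3),np.uint8)
im=ctrl.get_image('wrist');C[:300,:400]=cv2.resize(im[:,:,::-1],(400,300))
im=ctrl.get_image('top');C[:600,400:800]=cv2.resize(im[95:275,140:260,::-1],(400,600),interpolation=cv2.INTER_CUBIC)
im=ctrl.get_image('scene');C[300:600,:400]=cv2.resize(im[130:280,150:350,::-1],(400,300),interpolation=cv2.INTER_CUBIC)
cv2.imwrite('pics/f.png',C)
t=ctrl.camera_model('top')
for a in(.25,.31,.37):
    b=.108-a; print(a,(proj(t,[390+258*np.cos(b),187+258*np.sin(b),198])-[140,95])*3.3333+[400,0])
E
```

```text
t: 11.83
ee_pos: [528.4, 107.4, 156.0]
orientation: [-2.447, -1.97, -0.0]
ft_force: [-1.0, 5.3, -7.1]
width: 17.2
grasp_force: 30.0
t 11.83 at [528.4 107.4 156. ] xyz [50.5  8.8  0. ] rot [-0.    -0.    -0.015] F [-1.   5.3 -7.1] w 17.2 g 30.0
0.25 [[567.30551699 112.82373011]]
0.31 [[587.77804409 116.65116686]]
0.37 [[607.98141561 121.68126198]]
```

View pics/f.png

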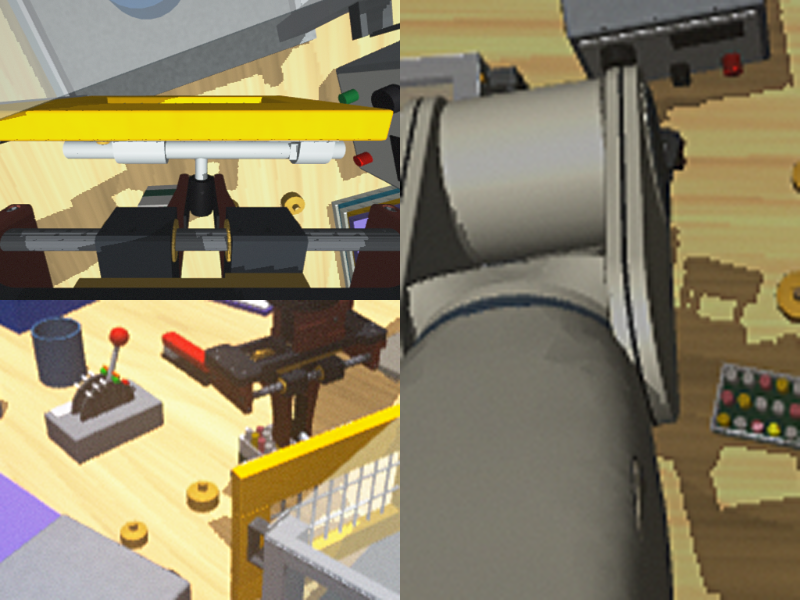

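The gate is ajar and square to the gripper, so about 0.32 rad. The bolt is drawn back, the 5.3 N matches the spring, and the weights and chalk box have not moved. Hold briefly and hand in.

```bash
python3 -m inch '[{"xyz":[0,0,0],"rot":[0,0,0]},{"xyz":[0,0,0],"rot":[0,0,0]},{"xyz":[0,0,0],"rot":[0,0,0]},{"xyz":[0,0,0],"rot":[0,0,0]}]'; python3 -c "
from workcell import ctrl
print(ctrl.close_job())"
```

```text
t: 12.32
ee_pos: [528.4, 107.5, 156.0]
orientation: [-2.447, -1.97, -0.0]
ft_force: [-0.5, 5.4, -7.7]
width: 16.8
grasp_force: 30.0
the job is handed in; nothing more can be done
None
```

I handed the job in at 12.3 s, with no verdict returned: by my measurements the lever is released at about 0.28 rad (idle 0.30), the bolt is drawn back about 43 mm, and the gripper holds the gate by the knob at about 0.32 rad.

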